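# Hold the window cover over the loaded gas cell for screwing down

## Task

One of the two gas cells on the bench holds the sample, an open pellet ring; the other is closed off with a solid plug that has a pull bar. Take the window cover by its handle and hold it level, about two centimetres above the top of the cell with the ring, its four holes lined up with the four threaded holes so that every thread shows wholly through its hole, and never bump the cover against either cell or disturb the ring or the plug. Finish while still holding it there, hovering, so that a colleague can put the screws in: do not set it down or let go.

Things in the scene. Friction and masses are not known exactly. Their poses are not given: they have to be found in the camera images.
- cover_handle (a point): centre of the handle bar of the loose cover, 51 mm above the underside of its plate. The bar runs along the plate's x, above its middle: 76 mm long, 14 mm wide (y), 14 mm high (44 to 58 mm above the underside), carried by two posts 10 mm thick at x = +-33 mm, 38 mm of open height below it. Axes: those of the plate, z up.
- cover_hole_p (a point): centre of the cover's hole at its x = +42, y = +27 mm, at the underside of the plate
- cover_hole_m (a point): centre of the cover's hole at its x = -42, y = -27 mm, at the underside of the plate
- cover: the loose cover, flat on the bench at the start: a plain aluminium plate 110 (x) x 80 (y) x 6 mm, about 0.3 kg, with a round window under a bridge handle. Four holes 14 mm across at x = +-42, y = +-27 mm, the pattern of a cell's threaded holes, so it fits either way round (half a turn makes no difference). Origin: centre of its underside, z up.
- left_cell: the left gas cell (+y side of the bench): fixed steel block 110 (its x) x 80 (its y) x 60 mm high, origin at the centre of its underside on the bench, z up. In its flat top: a central round pocket 56 mm across, 14 mm deep, and four threaded holes 6 mm across at x = +-42, y = +-27 mm. A pipe stub sticks out 22 mm from its +x end, 28 mm up. Both cells are alike.
- left_cell_thread_p (a point): mouth of the left cell's threaded hole at its x = +42, y = +27 mm, level with the cell's top (60 mm above the bench)
- left_cell_thread_m (a point): mouth of the left cell's threaded hole at its x = -42, y = -27 mm, diagonally opposite
- left_cell_pocket (a point): centre of the left cell's pocket, level with the cell's top
- right_cell: the right gas cell (-y side of the bench): fixed steel block 110 (its x) x 80 (its y) x 60 mm high, origin at the centre of its underside on the bench, z up. In its flat top: a central round pocket 56 mm across, 14 mm deep, and four threaded holes 6 mm across at x = +-42, y = +-27 mm. A pipe stub sticks out 22 mm from its +x end, 28 mm up. Both cells are alike.
- right_cell_thread_p (a point): mouth of the right cell's threaded hole at its x = +42, y = +27 mm, level with the cell's top (60 mm above the bench)
- right_cell_thread_m (a point): mouth of the right cell's threaded hole at its x = -42, y = -27 mm, diagonally opposite
- right_cell_pocket (a point): centre of the right cell's pocket, level with the cell's top
- pellet_ring_centre (a point): centre of the sample: an aluminium pellet ring, 50 mm outside, 36 mm open bore, 12 mm high, loose in the pocket of one of the two cells; its top is 2 mm below the cell's top
- transit_plug_centre (a point): centre of the disc of the transit plug: a solid aluminium disc 50 mm across, 12 mm high, with a raised pull bar 32 x 8 mm across its top that ends 8 mm above the cell's top, loose in the pocket of the other cell
Not all that is in view belongs to the job. Leave any red look-alike of the part that bears pellet_ring_centre alone.

How it is judged:
By the outcome, as a careful person would: the job done as asked, in the order asked, and still so for the second after the job is handed in, while the arm keeps its last pose, push and grip.
It also fails if it takes over 38 s, if anything falls off the work surface, if the arm or the gripper's body presses on something with over 40 N, if the wrist force passes 120 N, or if a joint passes its speed limit or range.

## Robot

A 6-joint arm with a two-finger parallel gripper is mounted at the origin on the work surface. World frame = base frame: x ahead of the robot, y to its left, z up, the work surface at z = 0. Lengths are in m, angles in rad, forces in N, time in s.
With the tool pointing down it reaches from about 0.325 to 0.775 m from the base axis. Payload 5.5 kg.
Tool frame: the origin (TCP) lies midway between the tips of the shut fingers; the grasp point (between the pads) lies 19 mm behind it; z points along the fingers, y is the line along which they close (so a half turn about z gives the same grasp; the last joint's range is limited). The gripper opens to 88 mm and grips with 3 to 60 N. Pads are 20 mm wide; open, the fingers measure 115 mm over their backs; the gripper's body (75 mm by 178 mm) begins 61 mm behind the grasp point.
Start: joints at [1.113, 0.091, 1.231, -0, 1.82, -0.057], TCP at [0.234, 0.552, 0.223] pointing down, gripper open.
Joint ranges: [-2.87, 2.87], [-0.86, 2.18], [0.17, 2.46], [-1.51, 4.65], [0.06, 2.69], [-2.65, 2.65]. Speed limits (rad/s): [2.57, 2.57, 3.01, 3.14, 3.14, 3.14].

## Interface

Orientations are given as a rotation vector (axis times angle).
In Python, from workcell import arm gives the robot as it stands.
- The arm moves only by the tool send_rows, never from a script. Its argument "targets" is a list of rows, each a list of 7 numbers: the turn, a rotation vector about the world's x, y, z in rad, then the shift along the world's x, y, z in cm, then the opening, from -1 (shut) to 1 (fully open). In form: [[rx, ry, rz, tx, ty, tz, hand], ...]. A call has exactly 5 rows; each row shifts and turns the commanded pose from where the row before left it; what a row does not reach is not made up. A row lasts 1/8 s, in which the tool goes at most 62.5 mm and 10.7 degrees, less where a joint would pass 70% of its speed; a pose out of reach is approached as far as the arm can. A call with a gripper value outside its range is refused whole. The fingers move at their own pace and stop on an object; "force" is the grip in N (left out, the last holds). Time passes only in rows, so rows that do not move let the fingers close, or fill a call up. It gives the time, the measured TCP pose, the force, the opening and the grip force at its end, in the units of the state.
- arm.state(): the state, without advancing time (a new reading comes with each control period).
- arm.camera(name): name is "scene" or "top"; returns (picture, depth): 384x512x3 uint8, red, green, blue; 384x512 float32, m along the optical axis (not along the pixel's ray), 0 where there is no reading.
- arm.calibration(name): a dict with "vertical_fov" (degrees; the focal length in pixels is half the picture's height over the tangent of half this angle, whatever the lens; pixels are square), "cx", "cy" (the principal point, pixels), "k1" (the pictures are not rectified: a ray, as slopes to the right and down, at radius r is drawn at 1 + k1 r^2 times it, then the intrinsics apply), "R" (3x3) and "t" (3): a world point X has camera coordinates R X + t. Camera axes: x right, y down, z forward; pixel columns grow to the right and rows downward; lengths in m; the calibration is good to about 2 mm. A picture is of the moment at which its call begins. calibration takes no time and is no camera call.
- arm.finish_job(): hands the job in; it is judged then, once.
The state is a dict: "t": time; "joint_pos": joint angles; "joint_vel": joint speeds; "effort": joint torques, N m; "tcp_pos": TCP position; "tool_rot": TCP orientation; "force": force on the tool from outside, world axes, zero at the start; "torque": the same for the moment, N m; "opening": opening from 0.0 (shut) to 1.0 (fully open); "grasp_force": force on a finger pad.
Only numpy, scipy, OpenCV 4.12 (cv2) and the standard library are available. Lean on these libraries where they do the work, as an engineer would, in place of code of your own. Each camera call takes 0.05 s, during which the arm holds its last target. There are 200 camera calls.

## Working session

There is one attempt and no reset: what is moved stays moved. The work goes in short steps, Python scripts to look and compute and a tool call to move; the robot and the scene stay as the last step left them, time stands still between calls to the robot, and variables do not carry over. Pictures are saved under pics/ and viewed, at most 10 in all, crops included, and the job is handed in when it is done.

Besides the shell and the picture viewer there is one more tool, called after ">>>" by a JSON object that holds its "name" and its "arguments", one argument or row to a line. send_rows: Moves the arm, as the interface text tells. Its arguments: {"type":"object","properties":{"targets":{"type":"array"},"force":{"type":"number"}},"required":["targets"]}

```bash
mkdir -p pics
cat > h.py <<'E'
import numpy as np, cv2
from workcell import arm
def K(n):
    c=arm.calibration(n); f=192/np.tan(np.radians(c["vertical_fov"])/2)
    return c,f
def ray(n,u,v):
    c,f=K(n); d=np.array([(u-c["cx"])/f,(v-c["cy"])/f]); s=d.copy()
    for _ in range(20): s=d/(1+c["k1"]*(s@s))
    R=np.array(c["R"]); t=np.array(c["t"])
    return -R.T@t, R.T@np.array([s[0],s[1],1])
def onz(n,u,v,z):
    o,d=ray(n,u,v); return o+d*(z-o[2])/d[2]
def proj(n,X):
    c,f=K(n); p=np.array(c["R"])@np.array(X)+np.array(c["t"]); s=p[:2]/p[2]
    s=s*(1+c["k1"]*(s@s)); return f*s+[c["cx"],c["cy"]]
def snap(n,name):
    im,d=arm.camera(n); cv2.imwrite(f"pics/{name}.png",im[:,:,::-1]); np.save(f"pics/{name}.npy",d); return im,d
E
python3 - <<'E'
from h import *
for n in("scene","top"):
    snap(n,n+"0"); o,d=ray(n,256,192); print(n,K(n)[1],arm.calibration(n)["k1"],o,d)
print(arm.state())
E
```

```text
scene 356.7884078909012 -0.09927467503910355 [1.1637803  0.24722305 0.63285082] [-0.7518591  -0.22304106 -0.6205944 ]
top 439.5975719484696 0.02965531243552431 [0.31579376 0.02696772 1.10003052] [ 0.22383476  0.01326089 -0.97466366]
{'t': 0.1, 'joint_pos': array([ 1.11329668e+00,  9.18315084e-02,  1.23176459e+00,  1.92709353e-05,
        1.81981873e+00, -5.66959305e-02]), 'joint_vel': array([ 2.33797799e-04, -1.54000904e-03, -1.93714470e-03, -3.70638989e-03,
        2.47453081e-04, -6.12239566e-05]), 'effort': array([ 1.78192877e-03, -4.47857666e+01, -4.07571530e+01,  6.99472404e-02,
        2.84433772e-02, -8.84512679e-05]), 'tcp_pos': array([0.23396879, 0.55220837, 0.22159175]), 'tool_rot': array([-6.25272009e-01, -3.07824742e+00,  2.76030585e-03]), 'force': array([ 0.21745788, -0.39531274,  0.56257716]), 'torque': array([ 0.0287688 ,  0.00814294, -0.06387049]), 'grasp_force': 0.0, 'opening': 0.9976414614631997}
```

View pics/top0.png

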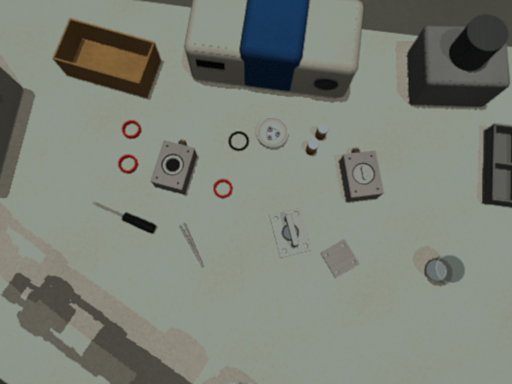

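View pics/scene0.png

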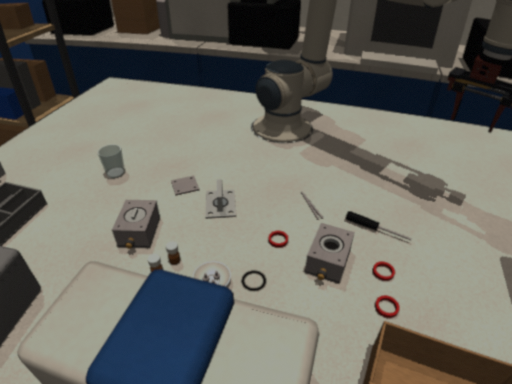

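The top view shows the left cell at (174,165) with an open ring. The right cell at (362,175) holds a disc with a bar. The cover, with its bridge handle, is at (290,232).

Candidates:
- **Ring:** the left-cell insert (173,164), the red rings (131,129), (128,163) and (223,188), the black O-ring (238,141), and the plug in the right cell (363,174). I choose the left cell.
- **Cover:** the plate (290,232), or the small plate (340,258), which has no handle. I choose (290,232).

I'll check these in one close crop.

Run:
```python
from h import *
im=cv2.imread("pics/top0.png")
c=[cv2.resize(im[y-32:y+32,x-32:x+32],(384,384),interpolation=cv2.INTER_CUBIC) for x,y in((174,165),(290,232))]
s=cv2.imread("pics/scene0.png")
c2=[cv2.resize(s[y-32:y+32,x-32:x+32],(384,384),interpolation=cv2.INTER_CUBIC) for x,y in((330,250),(220,200))]
o=np.vstack([np.hstack(c),np.hstack(c2)]);cv2.imwrite("pics/crop.png",cv2.resize(o,(600,600)))
```

```text
(no output)
```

View pics/crop.png

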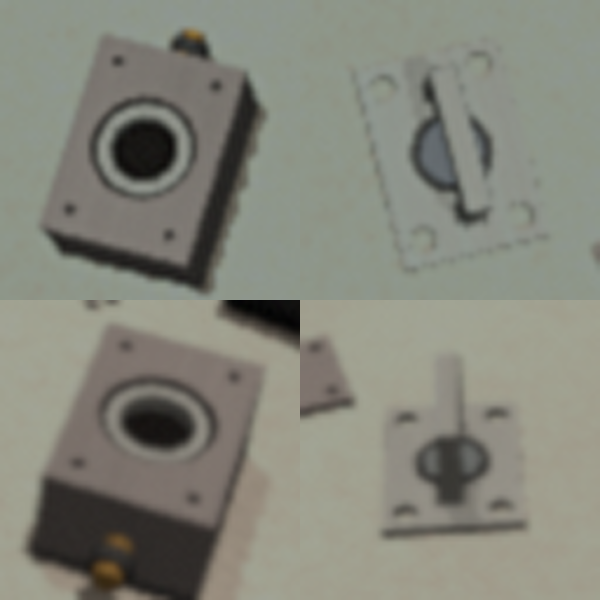

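The crop confirms it: the left cell has the open ring and four dark threads, and the plate with the bridge handle is the cover. Next I'll measure both.

```bash
cat >> h.py <<'E'
def fit(P,hw=(.042,.027)):
    # P 4x2 unordered corners -> centre, yaw of long side, side lengths
    P=np.array(P)[:,:2]; c=P.mean(0); a=np.arctan2(*(P-c).T[::-1]); P=P[np.argsort(a)]
    e=np.roll(P,-1,0)-P; L=np.linalg.norm(e,axis=1); k=0 if L[0]+L[2]>L[1]+L[3] else 1
    v=e[k]-e[k+2]; return c, np.degrees(np.arctan2(v[1],v[0]))%180, L
def dark(g,u,v,r=3):
    # subpixel centroid of a dark spot
    u0,v0=int(round(u)),int(round(v)); w=g[v0-r:v0+r+1,u0-r:u0+r+1].astype(float)
    w=np.clip(np.percentile(w,60)-w-8,0,None); y,x=np.mgrid[-r:r+1,-r:r+1]
    return u0+(w*x).sum()/w.sum(), v0+(w*y).sum()/w.sum()
E
python3 - <<'E'
from h import *
S=4.6875
gt=cv2.imread("pics/top0.png",0); gs=cv2.imread("pics/scene0.png",0)
for n,g,off,px in(("top",gt,(142,133),[(118,61),(216,86),(69,209),(168,236)]),("scene",gs,(298,218),[(125,46),(235,77),(78,163),(193,198)])):
    P=[onz(n,*dark(g,off[0]+a/S-.4,off[1]+b/S-.4),.06) for a,b in px]; print("cell",n,fit(P)); print(np.round(P,4))
P=[onz("top",258+a/S-.4,200+b/S-.4,.006) for a,b in[(84,88),(180,63),(124,238),(220,214)]];print("cover holes",fit(P))
P=[onz("top",258+a/S-.4,200+b/S-.4,.006) for a,b in[(52,66),(198,40),(110,272),(248,236)]];print("cover corners",fit(P))
P=[onz("scene",188+a/S-.4,168+b/S-.4,.006) for a,b in[(105,115),(196,113),(104,211),(201,207)]];print("cover holes scene",fit(P))
# bar top ends (top view)
A=[onz("top",258+a/S-.4,200+b/S-.4,.058) for a,b in[(138,69),(178,209)]];A=np.array(A);d=A[0]-A[1];print("bar",A.mean(0),np.degrees(np.arctan2(d[1],d[0])),np.linalg.norm(d))
dt=np.load("pics/top0.npy")
for u,v in((289,229),(292,235),(167,150)): 
    o,d=ray("top",u,v); print(u,v,o+d*dt[v,u])
from scipy.spatial.transform import Rotation as Ro
print(Ro.from_rotvec(arm.state()["tool_rot"]).as_matrix().round(3))
E
```

```text
cell top (array([0.59574888, 0.25494019]), np.float64(172.93694427465965), array([0.08421114, 0.05385295, 0.08402733, 0.05398751]))
[[0.6407 0.2765 0.06  ]
 [0.6343 0.223  0.06  ]
 [0.5573 0.2869 0.06  ]
 [0.5507 0.2333 0.06  ]]
cell scene (array([0.59488877, 0.25247058]), np.float64(173.11985398965126), array([0.08408744, 0.05414012, 0.08418431, 0.05441883]))
[[0.5498 0.2305 0.06  ]
 [0.5564 0.2845 0.06  ]
 [0.6333 0.2206 0.06  ]
 [0.64   0.2743 0.06  ]]
cover holes (array([ 0.47821262, -0.05628398]), np.float64(21.735366931795514), array([0.08348473, 0.05368587, 0.08274136, 0.05266845]))
cover corners (array([ 0.47700817, -0.05638118]), np.float64(21.904274601539328), array([0.1080829 , 0.08030091, 0.113968  , 0.07568924]))
cover holes scene (array([ 0.47407511, -0.06035517]), np.float64(21.92512766094509), array([0.08750919, 0.05466731, 0.08597316, 0.05495874]))
bar [ 0.47683896 -0.05461576  0.058     ] 22.751747654371222 0.0741591255312077
289 229 [ 0.47639993 -0.04920356  0.05804193]
292 235 [ 0.46329807 -0.05808796  0.0568749 ]
167 150 [0.62901031 0.27354626 0.06105683]
[[-0.921  0.39  -0.001]
 [ 0.39   0.921 -0.002]
 [ 0.    -0.002 -1.   ]]
```

>>> {"name": "send_rows", "arguments": {
  "targets": [
    [0,0,0.052,1.62,-4.05,-0.4,1],
    [0,0,0.052,1.62,-4.05,-0.4,1],
    [0,0,0.052,1.62,-4.05,-0.4,1],
    [0,0,0.052,1.62,-4.05,-0.4,1],
    [0,0,0.052,1.62,-4.05,-0.4,1]
  ]
}}

```text
t: 0.72
tcp_pos: [0.3153, 0.3485, 0.202]
tool_rot: [-0.218, -3.134, 0.001]
force: [0.0, 0.0, 0.0]
opening: 1.0
grasp_force: 0.0
```

>>> {"name": "send_rows", "arguments": {
  "targets": [
    [0,0,0.052,1.62,-4.05,-0.4,1],
    [0,0,0.052,1.62,-4.05,-0.4,1],
    [0,0,0.052,1.62,-4.05,-0.4,1],
    [0,0,0.052,1.62,-4.05,-0.4,1],
    [0,0,0.052,1.62,-4.05,-0.4,1]
  ]
}}

```text
t: 1.35
tcp_pos: [0.3962, 0.1461, 0.1821]
tool_rot: [0.19, -3.136, 0.0]
force: [0.1, -0.2, -0.2]
opening: 0.996
grasp_force: 0.0
```

>>> {"name": "send_rows", "arguments": {
  "targets": [
    [0,0,0.052,1.62,-4.05,-0.4,1],
    [0,0,0.052,1.62,-4.05,-0.4,1],
    [0,0,0.052,1.62,-4.05,-0.4,1],
    [0,0,0.052,1.62,-4.05,-0.4,1],
    [0,0,0.052,1.62,-4.05,-0.4,1]
  ]
}}

```text
t: 1.98
tcp_pos: [0.4773, -0.0564, 0.1621]
tool_rot: [0.594, -3.084, -0.001]
force: [-0.1, -0.3, -0.2]
opening: 0.998
grasp_force: 0.0
```

>>> {"name": "send_rows", "arguments": {
  "targets": [
    [0,0,0,0,0,0,1],
    [0,0,0,0,0,0,1],
    [0,0,0,0,0,0,1],
    [0,0,0,0,0,0,1],
    [0,0,0,0,0,0,1]
  ]
}}

```text
t: 2.6
tcp_pos: [0.4771, -0.0544, 0.1629]
tool_rot: [-0.593, 3.085, -0.0]
force: [0.3, -0.5, -0.0]
opening: 1.004
grasp_force: 0.0
```

```bash
cat >> h.py <<'E'
def show():
    from scipy.spatial.transform import Rotation as Ro
    s=arm.state(); M=Ro.from_rotvec(s["tool_rot"]).as_matrix()
    print("t",round(s["t"],2),"tcp",s["tcp_pos"].round(4),"y-yaw",np.degrees(np.arctan2(M[1,1],M[0,1])).round(2),"z",M[:,2].round(4),"F",s["force"].round(1),"T",s["torque"].round(2),"op",round(s["opening"],3),"g",s["grasp_force"]); return s,M
E
python3 - <<'E'
from h import *
show(); snap("top","top1")
E
```

```text
t 2.6 tcp [ 0.4771 -0.0544  0.1629] y-yaw 111.78 z [ 5.e-04 -0.e+00 -1.e+00] F [ 0.3 -0.5 -0. ] T [ 0.09  0.03 -0.01] op 1.004 g 0.0
```

View pics/top1.png

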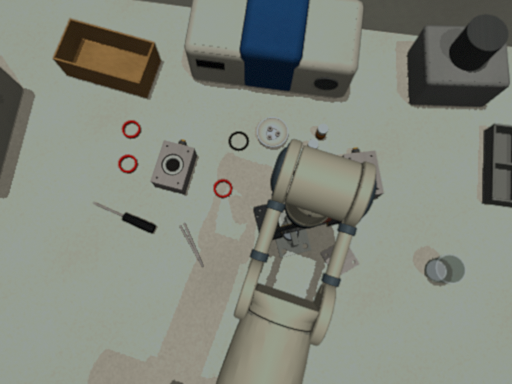

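The arm now hides the cover from the top camera, and the tool is over the handle. Descending.

>>> {"name": "send_rows", "arguments": {
  "targets": [
    [0,0,0,0,-0.1,-3,1],
    [0,0,0,0,0,-3,1],
    [0,0,0,0,0,-3,1],
    [0,0,0,0,0,-2.5,1],
    [0,0,0,0,0,-1.6,1]
  ]
}}

```text
t: 3.28
tcp_pos: [0.4765, -0.0558, 0.0303]
tool_rot: [0.592, -3.084, -0.001]
force: [0.2, 0.1, 0.4]
opening: 1.003
grasp_force: 0.0
```

>>> {"name": "send_rows", "arguments": {
  "targets": [
    [0,0,0,0,0,0,1],
    [0,0,0,0,0,0,1],
    [0,0,0,0,0,0,1],
    [0,0,0,0,0,0,1],
    [0,0,0,0,0,0,1]
  ]
}}

```text
t: 3.9
tcp_pos: [0.4773, -0.0561, 0.032]
tool_rot: [-0.592, 3.085, -0.0]
force: [0.5, -0.6, 0.4]
opening: 1.0
grasp_force: 0.0
```

Run:
```python
from h import *
show(); im,d=snap("scene","scene1"); im=cv2.imread("pics/scene1.png")
cv2.imwrite("pics/c1.png",cv2.resize(im[110:260,140:300],(640,600),interpolation=cv2.INTER_CUBIC))
```

```text
t 3.9 tcp [ 0.4773 -0.0561  0.032 ] y-yaw 111.72 z [ 6.e-04 -1.e-04 -1.e+00] F [ 0.5 -0.6  0.4] T [ 0.05 -0.01 -0.03] op 1.0 g 0.0
```

View pics/c1.png

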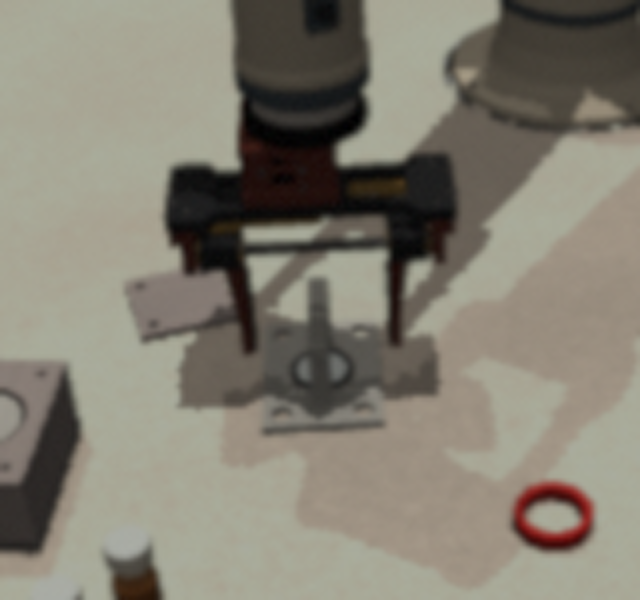

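The fingers straddle the bar well: in the crop the bar is at (318,340) and the fingers at (245,300) and (395,300). Closing.

>>> {"name": "send_rows", "arguments": {
  "targets": [
    [0,0,0,0,0,0,-0.3],
    [0,0,0,0,0,0,-0.6],
    [0,0,0,0,0,0,-1],
    [0,0,0,0,0,0,-1],
    [0,0,0,0,0,0,-1]
  ],
  "force": 45
}}

```text
t: 4.58
tcp_pos: [0.4771, -0.056, 0.0316]
tool_rot: [0.592, -3.085, -0.0]
force: [0.9, -0.2, 0.3]
opening: 0.469
grasp_force: 0.0
```

>>> {"name": "send_rows", "arguments": {
  "targets": [
    [0,0,0,0,0,0,-1],
    [0,0,0,0,0,0,-1],
    [0,0,0,0,0,0,-1],
    [0,0,0,0,0,0,-1],
    [0,0,0,0,0,0,-1]
  ]
}}

```text
t: 5.2
tcp_pos: [0.4771, -0.0562, 0.0317]
tool_rot: [-0.592, 3.085, -0.0]
force: [0.6, -1.0, 0.5]
opening: 0.154
grasp_force: 45.0
```

>>> {"name": "send_rows", "arguments": {
  "targets": [
    [0,0,0,0,0,0.5,-1],
    [0,0,0,0,0,1.5,-1],
    [0,0,0,0,0,3,-1],
    [0,0,0,0,0,4,-1],
    [0,0,0,0,0,4,-1]
  ]
}}

```text
t: 5.82
tcp_pos: [0.4769, -0.0559, 0.1637]
tool_rot: [-0.592, 3.085, -0.0]
force: [0.4, -0.1, -2.3]
opening: 0.156
grasp_force: 45.0
```

>>> {"name": "send_rows", "arguments": {
  "targets": [
    [0,0,0,0,0,1,-1],
    [0,0,0,0,0,0,-1],
    [0,0,0,0,0,0,-1],
    [0,0,0,0,0,0,-1],
    [0,0,0,0,0,0,-1]
  ]
}}

```text
t: 6.45
tcp_pos: [0.4767, -0.056, 0.1706]
tool_rot: [0.592, -3.084, -0.001]
force: [-0.6, -0.3, -1.9]
opening: 0.154
grasp_force: 45.0
```

Run:
```python
from h import *
show(); im,d=snap("scene","scene2"); im=cv2.imread("pics/scene2.png")
cv2.imwrite("pics/c2.png",cv2.resize(im[70:220,140:300],(640,600),interpolation=cv2.INTER_CUBIC))
```

```text
t 6.45 tcp [ 0.4767 -0.056   0.1706] y-yaw 111.73 z [-1.7e-03  3.0e-04 -1.0e+00] F [-0.6 -0.3 -1.9] T [0.04 0.01 0.03] op 0.154 g 44.999383091926575
```

View pics/c2.png

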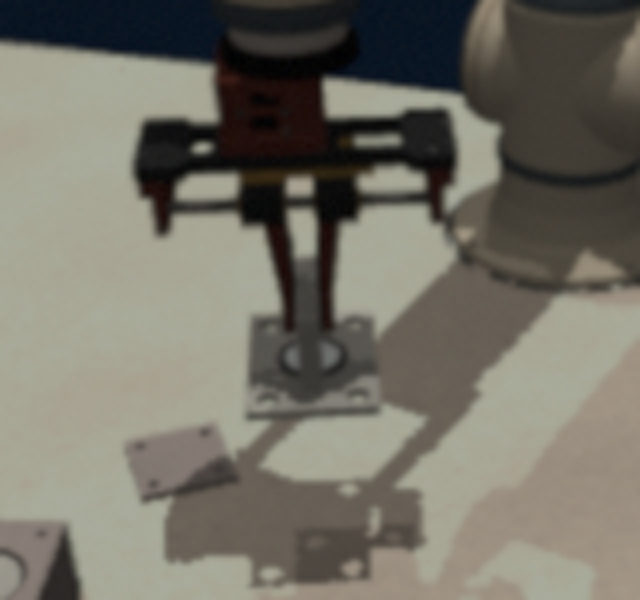

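The cover is gripped and hanging level, with holes at crop (267,325), (357,325), (269,396) and (361,398). Moving it over the left cell at height.

>>> {"name": "send_rows", "arguments": {
  "targets": [
    [0,0,-0.0334,0.4,1,0,-1],
    [0,0,-0.0334,0.8,2.1,0,-1],
    [0,0,-0.0334,0.8,2.1,0,-1],
    [0,0,-0.0334,0.8,2.1,0,-1],
    [0,0,-0.0334,0.8,2.1,0,-1]
  ]
}}

```text
t: 7.12
tcp_pos: [0.5133, 0.0386, 0.1714]
tool_rot: [0.331, -3.124, -0.0]
force: [0.4, 0.0, -2.3]
opening: 0.16
grasp_force: 45.0
```

>>> {"name": "send_rows", "arguments": {
  "targets": [
    [0,0,-0.0334,0.9,2.4,0,-1],
    [0,0,-0.0334,0.9,2.4,0,-1],
    [0,0,-0.0334,0.9,2.4,0,-1],
    [0,0,-0.0334,0.9,2.4,0,-1],
    [0,0,-0.0334,0.9,2.4,0,-1]
  ]
}}

```text
t: 7.75
tcp_pos: [0.5583, 0.1588, 0.1713]
tool_rot: [0.069, -3.14, 0.0]
force: [-0.3, -0.6, -3.2]
opening: 0.155
grasp_force: 45.0
```

>>> {"name": "send_rows", "arguments": {
  "targets": [
    [0,0,-0.0334,0.9,2.4,0,-1],
    [0,0,-0.0334,0.9,2.4,0,-1],
    [0,0,-0.0334,0.9,2.4,0,-1],
    [0,0,-0.0334,0.8,1.6,0,-1],
    [0,0,-0.0334,0.3,0.8,0,-1]
  ]
}}

```text
t: 8.38
tcp_pos: [0.5962, 0.2549, 0.1707]
tool_rot: [-0.192, -3.135, 0.001]
force: [-0.2, -0.0, -1.7]
opening: 0.157
grasp_force: 45.0
```

>>> {"name": "send_rows", "arguments": {
  "targets": [
    [0,0,0,0,0,-1,-1],
    [0,0,0,0,0,-1,-1],
    [0,0,0,0,0,0,-1],
    [0,0,0,0,0,0,-1],
    [0,0,0,0,0,0,-1]
  ]
}}

```text
t: 9.0
tcp_pos: [0.5963, 0.2538, 0.1523]
tool_rot: [0.191, 3.135, 0.001]
force: [0.0, -0.9, -1.4]
opening: 0.153
grasp_force: 45.0
```

Run:
```python
from h import *
show(); snap("scene","scene3"); snap("top","top3")
a=cv2.imread("pics/scene3.png")[160:310,260:400]; b=cv2.imread("pics/top3.png")[90:240,110:250]
cv2.imwrite("pics/c3.png",cv2.resize(np.hstack([a,b]),(800,429),interpolation=cv2.INTER_CUBIC))
```

```text
t 9.0 tcp [0.5963 0.2538 0.1523] y-yaw 83.01 z [ 9.e-04  3.e-04 -1.e+00] F [ 0.  -0.9 -1.4] T [ 0.04  0.01 -0.02] op 0.153 g 44.999404549598694
```

View pics/c3.png

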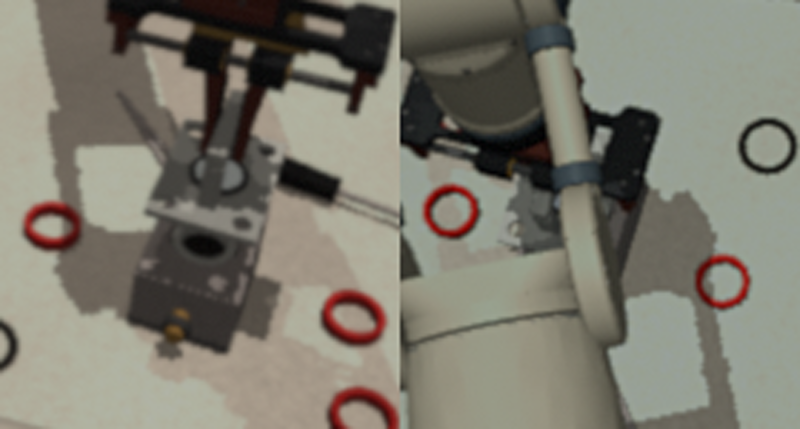

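The scene view (left half) shows the whole plate above the cell, with its holes at about (265,150), (190,128), (165,205) and (240,222). The cell is below it and the ring is undisturbed. I'll descend to the hover height and measure the plate against the cell in this one view.

>>> {"name": "send_rows", "arguments": {
  "targets": [
    [0,0,0,0,0,-0.8,-1],
    [0,0,0,0,0,-1.2,-1],
    [0,0,0,0,0,-1,-1],
    [0,0,0,0,0,-0.7,-1],
    [0,0,0,0,0,-0.3,-1]
  ]
}}

```text
t: 9.72
tcp_pos: [0.5958, 0.2538, 0.1107]
tool_rot: [-0.191, -3.135, 0.001]
force: [0.8, -0.1, -2.6]
opening: 0.157
grasp_force: 45.0
```

>>> {"name": "send_rows", "arguments": {
  "targets": [
    [0,0,0,0,0,0,-1],
    [0,0,0,0,0,0,-1],
    [0,0,0,0,0,0,-1],
    [0,0,0,0,0,0,-1],
    [0,0,0,0,0,0,-1]
  ]
}}

```text
t: 10.35
tcp_pos: [0.5961, 0.254, 0.1117]
tool_rot: [0.191, 3.136, 0.0]
force: [-0.3, 0.3, -2.6]
opening: 0.155
grasp_force: 45.0
```

Run:
```python
from h import *
s,M=show(); snap("scene","scene4"); snap("top","top4")
im=cv2.imread("pics/scene4.png")
# expected hole positions in scene (plate top) from the tcp
th=np.radians(-7); R2=np.array([[np.cos(th),-np.sin(th)],[np.sin(th),np.cos(th)]])
for p in((.042,.027),(.042,-.027),(-.042,.027),(-.042,-.027),(.055,.04),(.055,-.04),(-.055,.04),(-.055,-.04)):
    print(p,proj("scene",[*(s["tcp_pos"][:2]+R2@p),.086]).round(1))
x0,y0=292,196
cv2.imwrite("pics/c4.png",cv2.resize(im[y0:y0+75,x0:x0+80],(800,600)[:1]+(750,),interpolation=cv2.INTER_CUBIC)[:600])
```

```text
t 10.35 tcp [0.5961 0.254  0.1117] y-yaw 83.02 z [ 1.e-04  1.e-04 -1.e+00] F [-0.3  0.3 -2.6] T [ 0.01 -0.01  0.03] op 0.155 g 44.99940633773804
(0.042, 0.027) [341.3 252.1]
(0.042, -0.027) [316.1 244.5]
(-0.042, 0.027) [350.  226.2]
(-0.042, -0.027) [326.5 219.6]
(0.055, 0.04) [346.1 258.4]
(0.055, -0.04) [308.3 246.9]
(-0.055, 0.04) [356.9 224.1]
(-0.055, -0.04) [322.5 214.5]
```

View pics/c4.png

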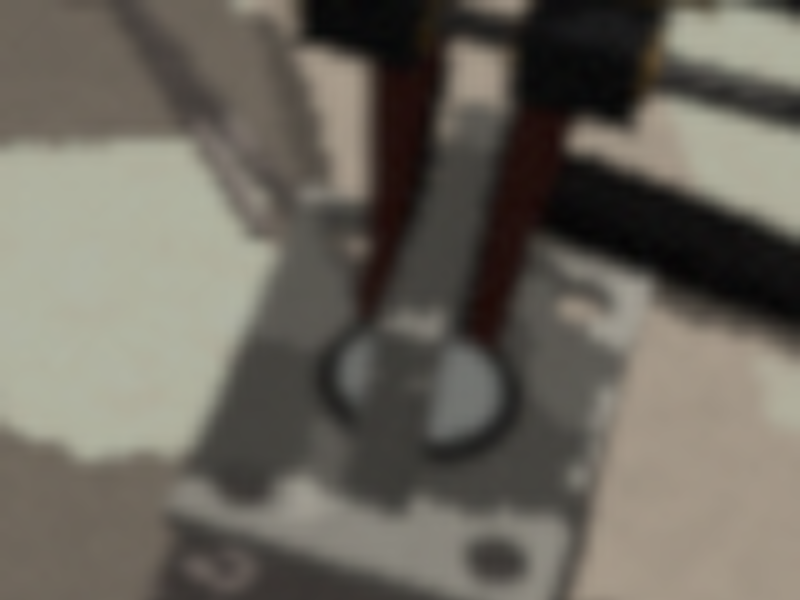

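The plate is seen whole and level. In picture pixels its holes are near (341.2,251.3), (316.0,243.9), (350.3,225.4) and (326,218.5), against (341.3,252.1) and so on expected from the TCP, so any error is small. I'll quantify it against the cell.

Run:
```python
from h import *
g=cv2.imread("pics/scene4.png",0); d=np.load("pics/scene4.npy"); f0=lambda a,b:(292+a/10-.45,196+b/10-.45)
def pt(u,v,D=d,n="scene"): o,r=ray(n,u,v); return o+r*D[v,u]
# plate plane by depth
px=[f0(a,b) for a,b in((200,502),(560,540),(300,270),(600,400),(540,440),(280,400),(440,500),(250,370),(330,470),(640,300))]
P=np.array([pt(int(round(u)),int(round(v))) for u,v in px]); A=np.c_[P[:,:2]-P[:,:2].mean(0),np.ones(len(P))]
k,_,_,_=np.linalg.lstsq(A,P[:,2],rcond=None); print("plate plane",k,"resid",(P[:,2]-A@k).round(4))
d0=np.load("pics/scene0.npy"); Q=np.array([pt(u,v,d0) for u,v in((318,250),(325,262),(345,240),(330,258),(340,260),(318,240))]); print("cell top z scene depth",Q[:,2].round(4))
H=[(497,558),(245,484),(588,298),(345,230)]
for z in(.084,.086,.088):
    print(z,fit([onz("scene",*f0(*h),z) for h in H]))
print("corners .086",fit([onz("scene",*f0(*h),.086) for h in((565,590),(175,500),(655,268),(305,180))]))
for h in H[:2]:
    u,v=dark(g,*f0(*h),4); print("dark",u,v,onz("scene",u,v,.086))
a=cv2.imread("pics/top4.png")[120:200,130:230]
cv2.imwrite("pics/c5.png",cv2.resize(a,(750,600),interpolation=cv2.INTER_CUBIC))
```

```text
plate plane [-0.01232463 -0.00446775  0.08692061] resid [-0.0012  0.0002  0.0006  0.0012 -0.0007 -0.0004  0.0006  0.0006  0.0003
 -0.0012]
cell top z scene depth [0.0621 0.0568 0.0621 0.0604 0.0593 0.0638]
0.084 (array([0.59162065, 0.25358917]), np.float64(173.20792389522103), array([0.08569062, 0.05415827, 0.08516329, 0.05625446]))
0.086 (array([0.59370558, 0.25356597]), np.float64(173.207923895221), array([0.08537836, 0.05396092, 0.08485296, 0.05604947]))
0.088 (array([0.59579052, 0.25354278]), np.float64(173.207923895221), array([0.08506611, 0.05376357, 0.08454262, 0.05584448]))
corners .086 (array([0.58995195, 0.25447723]), np.float64(174.1975790286066), array([0.10856135, 0.08150693, 0.10385341, 0.08107153]))
dark 341.1542669584245 251.2702407002188 [0.63879898 0.27512933 0.086     ]
dark 316.0105680317041 242.1889035667107 [0.6279247  0.22080649 0.086     ]
```

View pics/c5.png

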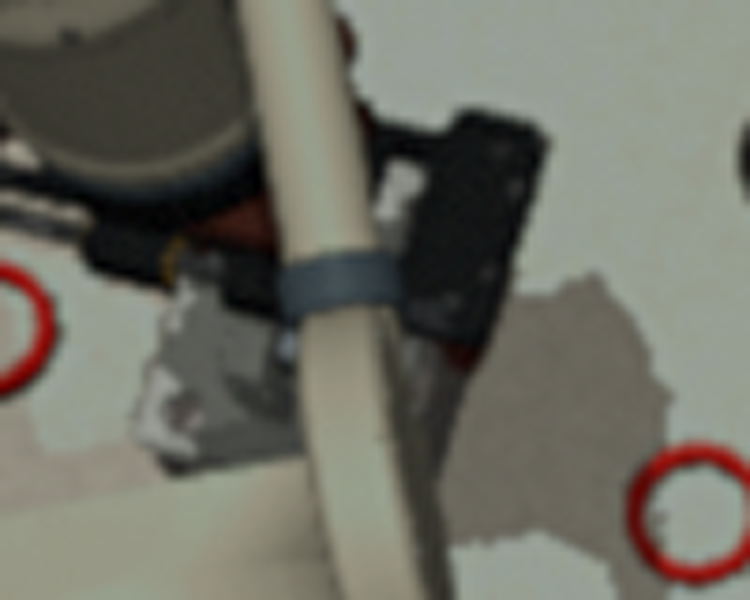

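The top view shows one plate hole, the -x/+y one, at crop (185,410), which is about picture (154.2,174.2). I'll check it against its thread.

Run:
```python
from h import *
p=(154.2,174.2)
for z in(.080,.083,.086): print(z,onz("top",*p,z),"thread top-cam [.5573 .2869]")
s,M=show(); th=np.radians(-7); R2=np.array([[np.cos(th),-np.sin(th)],[np.sin(th),np.cos(th)]])
print("hole by tcp",s["tcp_pos"][:2]+R2@[-.042,.027])
im=cv2.imread("pics/top4.png"); print(im[168:181,148:162].mean(2).astype(int)); print("thread px",proj("top",[.5573,.2869,.06]))
```

```text
0.08 [0.55911584 0.28843022 0.08      ] thread top-cam [.5573 .2869]
0.083 [0.55840021 0.28766124 0.083     ] thread top-cam [.5573 .2869]
0.086 [0.55768458 0.28689225 0.086     ] thread top-cam [.5573 .2869]
t 10.45 tcp [0.5961 0.254  0.1117] y-yaw 83.02 z [ 0.e+00  1.e-04 -1.e+00] F [-0.4 -0.5 -1.9] T [ 0.02 -0.01  0.02] op 0.153 g 44.99948501586914
hole by tcp [0.55770643 0.28589262]
[[146 122 110 101  91  88  90  89  89  90  88  83  87  90]
 [144 117 127 133 110  91  88  89  89  89  88  79  81  84]
 [144 119 135 148 139 112  91  88  90  90  87  79  64  63]
 [144 126 142 150 147 131  97  85  87  90  90  83  66  60]
 [141 131 144 143 123 106  77  70  79  88  92  88  76  59]
 [126 134 144 127  92  73  68  69  76  87  90  90  85  68]
 [123 141 143 116  93  74  71  77  86  88  89  90  90  85]
 [122 144 146 121  99  77  76  94 109  93  89  89  88  88]
 [134 146 151 137 103  77  85 108 107  90  86  85  77  75]
 [140 147 151 146 123  97  93  94  83  75  74  73  70  71]
 [131 133 136 143 134 128 121  97  74  68  69  69  70  71]
 [125 115 111 119 125 129 130 120  84  69  69  70  71  71]
 [136 130 109  83  82  91  99 106  80  65  67  68  70  69]]
thread px [156.38949288 177.15340145]
```

Both cameras put the plate within about 1 mm of the threads (the tolerance is 4 mm), with yaw within 0.1°. It is level, and its underside is about 2 cm above the cell. Handing in while holding.

```bash
python3 -c "
from h import *
show(); print(arm.finish_job())"
```

```text
t 10.45 tcp [0.5961 0.254  0.1117] y-yaw 83.02 z [ 0.e+00  1.e-04 -1.e+00] F [-0.4 -0.5 -1.9] T [ 0.02 -0.01  0.02] op 0.153 g 44.99948501586914
the job is handed in; nothing more can be done
None
```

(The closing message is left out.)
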